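Pull the blown fuse carrier by its two catches

TASK

One carrier in the fuse base has a red window on top: its fuse has blown. Close the fingers gently on its two orange side catches (no more than 25 N of grip), pinch both fully in, draw the carrier out of the base without wrenching it and finish while still holding it, upright and still, with its foot at least 5 cm above the top of the base. Leave the two green carriers seated and do not disturb the fuse box, the solder spool or the terminal block.

Things in the scene. Friction and masses are not known exactly. Their poses are not given: they have to be found in the camera images.
- fuse_base: Dark three-bay fuse base fixed to the bench, 130 x 72 x 36 mm (160 over the end ears); place and yaw vary. Origin: centre of its underside; x along the row, z up. Bay centres at x = -40, 0, +40 mm; any carrier may be in any bay. Bay floor at z 6 mm, flat top at z 36 mm. A lip (underside z 24.5 mm) runs along each y side of the bays, over the catch noses; gap between the lips 42 mm in y.
- carrier_red: The one to pull: light grey, RED window on top, orange spring catches on its +y and -y sides. 30 x 52 (over catches) x 80 mm, about 0.15 kg. Origin: centre of its foot, 6 mm above the bench when seated; axes as the base's. The catch noses reach y = +-24 mm when free, under the lips, so it cannot come out; fully pinched +-17 mm, with 4 mm to spare each side. Play in the bay 1 to 1.5 mm.
- carrier_green_a: Same carrier with a GREEN window; stays in its bay. Origin and axes as for the red one.
- carrier_green_b: Same carrier with a GREEN window; stays in its bay. Origin and axes as for the red one.
- catch_l (a joint): Catch on the +y side of the red carrier: 0 free, 0.007 (m) fully pinched in. Its spring pushes outward with 1.5 N when free and 5 N when fully in; it then meets a hard stop, so a grip of about 8 to 20 N pinches it fully and holds the carrier by friction.
- catch_r (a joint): Catch on the -y side of the red carrier; same values and spring.
- catch_l_pad (a point): Centre of the outer face of the red carrier's +y catch pad, 58 mm above the carrier's foot. The pad is 18 mm wide (x) and spans 46 to 70 mm above the foot. Face at y = +26 mm from the carrier's middle when free, +19 mm when fully in.
- catch_r_pad (a point): The same point on the -y catch pad: y = -26 mm when free, -19 mm when fully in.
- fuse_box: Bystander: small pale card box, 55 x 85 x 32 mm, loose on the bench. Origin: centre of its underside.
- spool: Bystander: spool of solder standing on a flange, 55 mm across, 38 mm high, loose. Origin: centre of its underside.
- terminal_block: Bystander: green terminal block, 16 x 60 x 18 mm, loose. Origin: centre of its underside.
There are look-alikes about, which are no part of the job. Leave any blue look-alike of the carrier_red alone.

How it is judged:
By the outcome, as a careful person would: the job done as asked, in the order asked, and still so for the second after the job is handed in, while the arm keeps its last pose, push and grip.
It also fails if it takes over 32 s, if anything falls off the work surface, if the arm or the gripper's body presses on something with over 40 N, if the wrist force passes 120 N, or if a joint passes its speed limit or range.

ROBOT

A 7-joint arm with a two-finger parallel gripper is mounted at the origin on a cart in front of the work surface, level with it; the furniture and walls round the work are solid. World frame = base frame: x ahead of the robot, y to its left, z up, the work surface at z = 0. Lengths are in m, angles in rad, forces in N, time in s.
With the tool pointing down it reaches from about 0.4 to 0.875 m from the base axis. Payload 19.3 kg.
Tool frame: the origin (TCP) lies at the very end of the fingers, on their centre line; the grasp point (between the pads) lies 19 mm behind it; z points along the fingers, y is the direction in which the jaws open and shut (so a half turn about z gives the same grasp; the last joint's range is limited). The gripper opens to 85 mm and grips with 20 to 120 N. Pads are 22 mm wide; open, the fingers measure 114 mm over their backs; the gripper's body (76 mm by 85 mm) begins 54 mm behind the grasp point. The pads swing forward as they close: fully open they stand 13 mm farther back than shut.
Start: joints at [1.062, 0.521, -0.036, 1.599, 0.021, 1.021, -0.113], TCP at [0.266, -0.566, 0.2] pointing down, gripper open.
Joint ranges: [-2.91, 2.91], [-0.3, 2.13], [-1.5, 1.42], [0.17, 2.43], [-1.26, 4.41], [0.16, 1.93], [-2.52, 2.52]. Speed limits (rad/s): [1.89, 1.89, 2.39, 2.39, 3.01, 3.01, 3.01].

INTERFACE

Orientations are given as [roll, pitch, yaw] about the fixed x, y, z axes, in that order (R = Rz(yaw) Ry(pitch) Rx(roll)).
In Python, from workcell import bot, viewer gives the robot as it stands.
- The arm moves only by the shell command python3 -m creep 'ROWS' [FORCE]. ROWS is JSON, a list of rows, each an object of numbers: "rx", "ry", "rz": the turn, a rotation vector about the tool's x, y, z in degrees; "tx", "ty", "tz": the shift along the tool's x, y, z in mm; "hand": the closure, from -1 (fully open) to 1 (shut), so that 0 is half open. In form: [{"rx": .., "ry": .., "rz": .., "tx": .., "ty": .., "tz": .., "hand": ..}, ...]. A call has 1 to 8 rows; each row is the pose to reach, as a shift and turn from the pose commanded when the call began, along the tool's axes at that moment; what a row does not reach only later rows make up. A row lasts 1/10 s, in which the tool goes at most 50 mm and 8.59 degrees, less where a joint would pass 70% of its speed; a pose out of reach is approached as far as the arm can. A call with a gripper value outside its range is refused whole. The fingers move at their own pace and stop on an object; FORCE is the grip in N (left out, the last holds). Time passes only in rows, so rows that repeat a pose let the fingers close. It gives the time, the measured TCP pose, the force and the opening at its end, in the units of the state.
- bot.observe(): the state, without advancing time (a new reading comes with each control period).
- viewer.grab_frame(name): name is "scene" or "side" or "wrist"; returns a dict with "pixels" (400x640x3 uint8, blue, green, red), "vertical_fov" (degrees; the focal length in pixels is half the picture's height over the tangent of half this angle, whatever the lens; pixels are square), "cx", "cy" (the principal point, pixels), "rvec" (rotation vector, rad) and "tvec" (3), from world to camera coordinates, as OpenCV has them; the wrist camera has in their place "tool_from_camera" (4x4, takes a point from camera to tool coordinates, whose origin is the TCP and whose axes are the flange's). Camera axes: x right, y down, z forward; pixel columns grow to the right and rows downward; lengths in m; the calibration is good to about 2 mm. The wrist camera is an equidistant fisheye: a pixel r from the principal point sees the ray r / f radians off the axis. A picture is of the moment at which its call begins: read the wrist's pose just before it. There is no depth.
- bot.job_done(): hands the job in, once; it reports no verdict.
Trained networks look in a picture, given as the dict that the camera call returned (one of the last four; its "shot" number tells which), for a name from the list of things; names that differ only in an ending like _2 or _b are one class to them, and where a whole thing is asked for, a point or a joint stands for the part that bears it (a point fixed in the world has none). Each returns a list of dicts, best first, with "score" (0 to 1); they miss things now and then, are a little off and sometimes report something else, mostly with a low value. They report only what shows in the picture. A call takes as long as a camera call. They do not tell look-alikes from the thing itself.
- viewer.outline_of(target, picture): "mask" (400x640 bool, what is visible of it) and "bbox" ([left, top, right, bottom] in pixels, round what is visible of it).
The state is a dict: "clock": time; "qpos": joint angles; "qd": joint speeds; "joint_efforts": joint torques, N m; "position": TCP position; "tool_rot": TCP orientation; "force": force on the tool from outside, world axes, zero at the start; "moment": the same for the moment, N m; "grip_width": finger opening in m.
Only numpy, scipy, OpenCV 4.12 (cv2) and the standard library are available. Lean on these libraries where they do the work, as an engineer would, in place of code of your own. Each camera call takes 0.05 s, during which the arm holds its last target.

## Working session

There is one attempt and no reset: what is moved stays moved. The work goes in short steps, Python scripts to look and compute and a shell command to move; the robot and the scene stay as the last step left them, time stands still between calls to the robot, and variables do not carry over. Pictures are saved under pics/ and viewed, and the job is handed in when it is done.

```bash
mkdir -p pics; ls; cat > h.py <<'E'
import numpy as np, cv2
from workcell import bot, viewer
def save(p,n): cv2.imwrite('pics/'+n+'.png',p['pixels'])
E
python3 - <<'E'
from h import *
import pickle
s=bot.observe(); print({k:np.round(v,4) for k,v in s.items()})
for n in ['scene','side','wrist']:
    p=viewer.grab_frame(n); save(p,n+'0'); pickle.dump(p,open(n+'0.pkl','wb'))
    print(n,{k:v for k,v in p.items() if k!='pixels'})
    for t in ['carrier_red','fuse_base']:
        for r in viewer.outline_of(t,p): print(t,r['score'],r['bbox'])
E
```

```text
pics
{'clock': np.float64(0.0), 'qpos': array([ 1.0618,  0.522 , -0.0364,  1.6   ,  0.0212,  1.0211, -0.1128]), 'qd': array([ 0.0021, -0.0008,  0.0009, -0.0015, -0.0004, -0.0008,  0.0006]), 'joint_efforts': array([-5.00000e-04, -9.27073e+01,  1.97980e+00, -3.69916e+01,
        1.78000e-02,  8.30000e-03,  2.00000e-04]), 'position': array([ 0.2654, -0.5655,  0.199 ]), 'tool_rot': array([-3.1405e+00,  1.0000e-04,  4.3880e-01]), 'force': array([ 0.1049, -0.6317,  0.4812]), 'moment': array([-0.0164,  0.0194,  0.0089]), 'grip_width': np.float64(0.0852)}
scene {'vertical_fov': 56.60637531072206, 'cx': 316.2460749011124, 'cy': 200.40624907343107, 'rvec': array([ 1.08399702, -2.44568607,  0.98336452]), 'tvec': array([0.19628855, 0.49875853, 0.48828768]), 'shot': 1}
carrier_red 0.91 [324.8, 190.3, 347.4, 216.7]
carrier_red 0.7 [358.8, 170.0, 371.2, 199.5]
fuse_base 0.63 [316.6, 207.4, 372.4, 258.4]
side {'vertical_fov': 47.529261348494686, 'cx': 316.6492711400222, 'cy': 198.79539866278392, 'rvec': array([ 1.95173956, -0.03081106,  0.04413282]), 'tvec': array([-0.59896017, -0.03715121,  1.16346234]), 'shot': 2}
carrier_red 0.93 [295.6, 219.0, 324.3, 271.3]
carrier_red 0.69 [292.9, 192.6, 316.0, 218.9]
carrier_red 0.17 [299.0, 210.1, 306.0, 222.2]
fuse_base 0.68 [244.2, 211.0, 319.7, 244.1]
wrist {'vertical_fov': 65.70646984690485, 'cx': 315.1796559143634, 'cy': 197.2364492435853, 'tool_from_camera': array([[-2.64726525e-04, -9.51153068e-01, -3.08719568e-01,
         7.89796511e-02],
       [ 9.99998865e-01, -7.09603329e-04,  1.32876306e-03,
        -9.37487626e-04],
       [-1.48292550e-03, -3.08718866e-01,  9.51152176e-01,
        -1.73887548e-01],
       [ 0.00000000e+00,  0.00000000e+00,  0.00000000e+00,
         1.00000000e+00]]), 'shot': 3}
```

View pics/scene0.png

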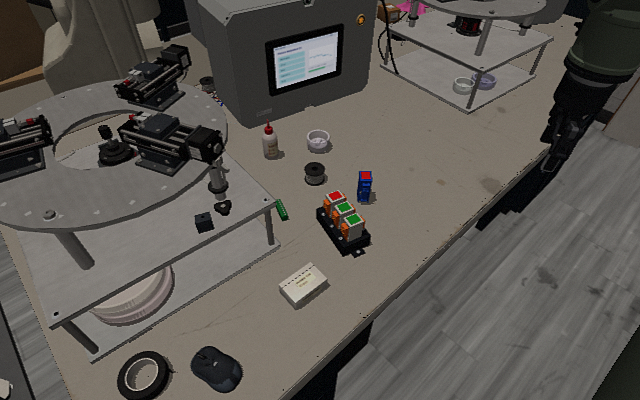

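View pics/side0.png

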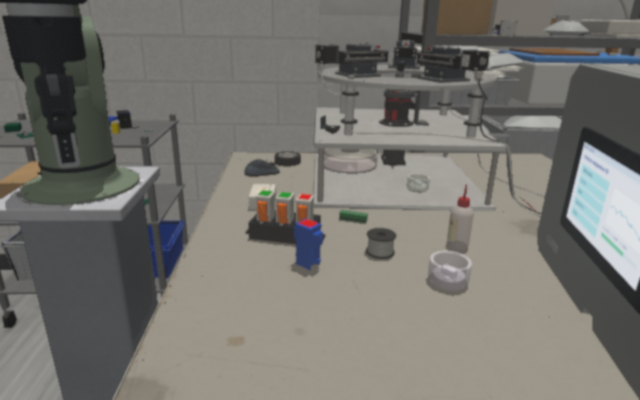

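View pics/wrist0.png

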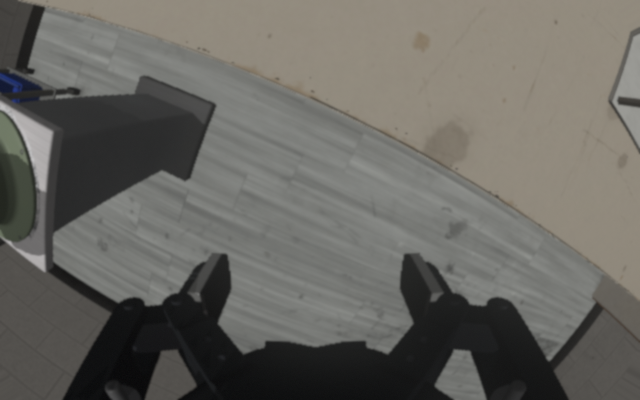

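```bash
python3 - <<'E'
import cv2
a=cv2.imread('pics/scene0.png')[150:280,290:410]
b=cv2.imread('pics/side0.png')[170:300,230:350]
import numpy as np
cv2.imwrite('pics/crop0.png',np.hstack([cv2.resize(a,None,fx=3.3,fy=3.3,interpolation=2),cv2.resize(b,None,fx=3.3,fy=3.3,interpolation=2)]))
E
```

```text
(no output)
```

View pics/crop0.png

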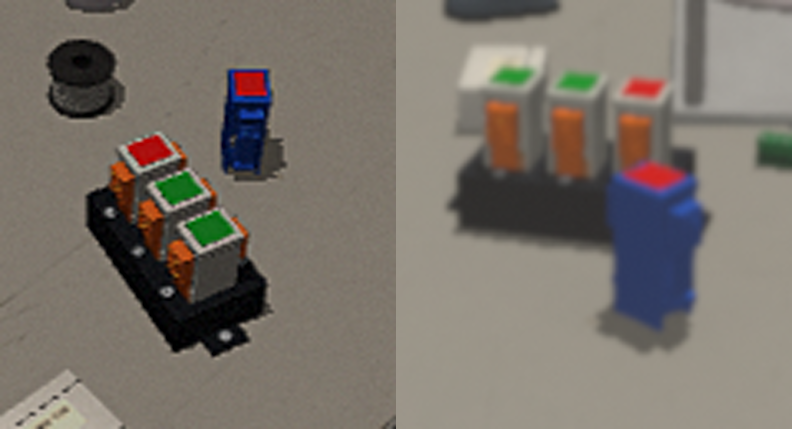

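The grey carrier with the red top is in the fuse base's end bay, at scene (335,197) and side (304,199). The blue thing with a red top, at scene (365,175) and side (309,240), is the loose look-alike. The grey one in the base fits the description. The other two tops in the base are green.

```bash
cat >> h.py <<'E'
import pickle
def K(p):
    f=p['pixels'].shape[0]/2/np.tan(np.radians(p['vertical_fov'])/2)
    return np.array([[f,0,p['cx']],[0,f,p['cy']],[0,0,1]])
def plane(p,uv,z):
    R=cv2.Rodrigues(np.array(p['rvec']))[0]; t=np.array(p['tvec'])
    d=R.T@np.linalg.inv(K(p))@np.array([uv[0],uv[1],1.]); c=-R.T@t
    return c+d*(z-c[2])/d[2]
def proj(p,X):
    return cv2.projectPoints(np.array(X,float).reshape(-1,1,3),np.array(p['rvec']),np.array(p['tvec']),K(p),None)[0].reshape(-1,2)
def blobs(img,amin=8):
    h=cv2.cvtColor(img,cv2.COLOR_BGR2HSV); out=[]
    for n,m in [('red',((h[...,0]<5)|(h[...,0]>172))&(h[...,1]>150)&(h[...,2]>90)),('green',(abs(h[...,0].astype(int)-60)<15)&(h[...,1]>140)&(h[...,2]>60)),
                ('orange',(h[...,0]>=6)&(h[...,0]<16)&(h[...,1]>170)&(h[...,2]>90))]:
        k,l,st,c=cv2.connectedComponentsWithStats(m.astype(np.uint8))
        for i in range(1,k):
            if st[i,4]>=amin: out.append((n,st[i,4],c[i],st[i,:4]))
    return out
E
python3 - <<'E'
from h import *
for n in ['scene','side']:
    p=pickle.load(open(n+'0.pkl','rb'))
    for c,a,uv,bb in blobs(p['pixels']):
        if 240<uv[0]<400 and 150<uv[1]<260: print(n,c,a,uv.round(1),plane(p,uv,.086).round(4))
E
```

```text
scene red 59 [365.4 175. ] [ 0.5624 -0.4086  0.086 ]
scene red 75 [334.8 195.1] [ 0.563  -0.3053  0.086 ]
scene green 61 [280.4 209.1] [ 0.6126 -0.1853  0.086 ]
scene green 78 [343.8 206.7] [ 0.5238 -0.295   0.086 ]
scene green 80 [353.1 218.8] [ 0.4854 -0.2847  0.086 ]
scene orange 39 [326.1 203.1] [ 0.5583 -0.2731  0.086 ]
scene orange 8 [352.5 206.2] [ 0.5118 -0.3104  0.086 ]
scene orange 43 [334.6 214.5] [ 0.521  -0.2634  0.086 ]
scene orange 41 [343.6 226.3] [ 0.4843 -0.2543  0.086 ]
side red 35 [304.8 196.4] [ 0.5624 -0.3028  0.086 ]
side red 70 [308.  222.5] [ 0.5656 -0.4226  0.086 ]
side green 19 [265.2 192.7] [ 0.485  -0.2833  0.086 ]
side green 22 [284.6 194.3] [ 0.5232 -0.2916  0.086 ]
side orange 103 [262.  209.6] [ 0.4846 -0.3671  0.086 ]
side orange 102 [281.7 211.6] [ 0.52   -0.3766  0.086 ]
side orange 72 [301.6 211.1] [ 0.5554 -0.3743  0.086 ]
```

The two views agree to about 2 mm. The carriers are 40 mm apart, the red one is at about (0.563,-0.304), and the row yaw is about -14.6°. I'll move above it at z 0.2.

```bash
python3 -m creep '[{"tx":45,"ty":-13,"rz":5},{"tx":90,"ty":-26,"rz":10},{"tx":135,"ty":-39,"rz":15},{"tx":180,"ty":-52,"rz":20},{"tx":225,"ty":-66,"rz":25},{"tx":270,"ty":-79,"rz":30},{"tx":315,"ty":-92,"rz":35},{"tx":345,"ty":-101,"rz":38}]' 20
python3 -c "
from h import *
s=bot.observe();print(s['clock'],s['position'],s['tool_rot'],s['qpos'],s['force'])"
```

```text
0.45 [ 0.26545008 -0.56575681  0.19950061] [-3.14138757e+00  3.65137254e-05  4.38716031e-01] [ 1.06182763  0.52150542 -0.0362868   1.59956861  0.02121578  1.02111106
 -0.1128078 ] [ 0.66082976 -0.20831022 -0.23488495]schema error: expected keys rx, ry, rz, tx, ty, tz, hand
```

```bash
python3 -m creep '[{"rx":0,"ry":0,"rz":5,"tx":45,"ty":-13,"tz":0,"hand":-1},{"rx":0,"ry":0,"rz":10,"tx":90,"ty":-26,"tz":0,"hand":-1},{"rx":0,"ry":0,"rz":15,"tx":135,"ty":-39,"tz":0,"hand":-1},{"rx":0,"ry":0,"rz":20,"tx":180,"ty":-52,"tz":0,"hand":-1},{"rx":0,"ry":0,"rz":25,"tx":225,"ty":-66,"tz":0,"hand":-1},{"rx":0,"ry":0,"rz":30,"tx":270,"ty":-79,"tz":0,"hand":-1},{"rx":0,"ry":0,"rz":35,"tx":315,"ty":-92,"tz":0,"hand":-1},{"rx":0,"ry":0,"rz":39,"tx":350,"ty":-102,"tz":0,"hand":-1}]' 20
python3 -c "
from h import *
s=bot.observe();print(s['clock'],s['position'],s['tool_rot'],s['qpos'],s['force'])"
```

```text
clock: 1.25
position: [0.5411, -0.3222, 0.1996]
tool_rot: [-3.141, -0.0, -0.244]
force: [0.9, -1.2, -0.1]
grip_width: 0.0853
1.25 [ 0.54114315 -0.32220508  0.19964294] [-3.14098924e+00 -4.17658633e-04 -2.43625012e-01] [ 0.39675246  0.53037618  0.06958192  1.59034088 -0.04202931  1.02204471
 -1.33569857] [ 0.93030755 -1.16368661 -0.13509289]
```

```bash
cat >> h.py <<'E'
from scipy.spatial.transform import Rotation as Ro
def wray(p,uv):
    f=200/np.tan(np.radians(p['vertical_fov'])/2)
    d=np.array([uv[0]-p['cx'],uv[1]-p['cy']]); r=np.hypot(*d); th=r/f
    c=np.array([*(d/max(r,1e-9)*np.sin(th)),np.cos(th)]); T=np.array(p['tool_from_camera'])
    return T[:3,3],T[:3,:3]@c
def wplane(p,s,uv,z):
    R=Ro.from_euler('xyz',s['tool_rot']).as_matrix(); o,d=wray(p,uv)
    o=s['position']+R@o; d=R@d
    return o+d*(z-o[2])/d[2]
E
python3 - <<'E'
from h import *
s=bot.observe(); p=viewer.grab_frame('wrist'); save(p,'wrist1'); pickle.dump((p,s),open('w1.pkl','wb'))
print(s['position'],s['tool_rot'])
for c,a,uv,bb in blobs(p['pixels'],60): print(c,a,uv.round(1),bb,wplane(p,s,uv,.086).round(4))
h=cv2.cvtColor(p['pixels'],cv2.COLOR_BGR2HSV)
E
```

```text
[ 0.54114315 -0.32220508  0.19964294] [-3.14098924e+00 -4.17658633e-04 -2.43625012e-01]
red 501 [398.7 136.6] [385 122  29  30] [ 0.5668 -0.41    0.086 ]
red 511 [291.  167.2] [279 157  25  21] [ 0.5618 -0.3033  0.086 ]
green 382 [290.8 206.9] [280 198  23  18] [ 0.5232 -0.2926  0.086 ]
green 315 [292. 243.] [282 236  21  15] [ 0.4846 -0.283   0.086 ]
orange 65 [268.5 164.3] [266 156   5  17] [ 0.5699 -0.2831  0.086 ]
orange 121 [314.9 165. ] [312 156   7  19] [ 0.5583 -0.3258  0.086 ]
orange 68 [269.8 202.9] [268 195   5  16] [ 0.5323 -0.2733  0.086 ]
orange 107 [314.1 203. ] [311 195   8  17] [ 0.5216 -0.3159  0.086 ]
orange 64 [271.2 236.8] [269 230   5  15] [ 0.4965 -0.264   0.086 ]
orange 86 [313.9 237.5] [311 231   7  14] [ 0.4853 -0.3065  0.086 ]
```

View pics/wrist1.png

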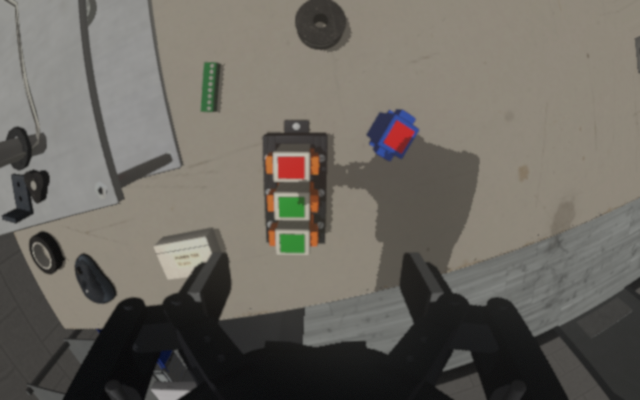

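The wrist view shows the grey carrier's red top at (291,167) and two greens below it at (291,207) and (292,243). The blue look-alike is apart at (399,137). Centring above the red one and going down part way.

```bash
python3 -m creep '[{"rx":0,"ry":0,"rz":0.4,"tx":8,"ty":-12,"tz":15,"hand":-1},{"rx":0,"ry":0,"rz":0.8,"tx":16,"ty":-23,"tz":35,"hand":-1},{"rx":0,"ry":0,"rz":0.8,"tx":16,"ty":-23,"tz":55,"hand":-1},{"rx":0,"ry":0,"rz":0.8,"tx":16,"ty":-23,"tz":70,"hand":-1},{"rx":0,"ry":0,"rz":0.8,"tx":16,"ty":-23,"tz":70,"hand":-1},{"rx":0,"ry":0,"rz":0.8,"tx":16,"ty":-23,"tz":70,"hand":-1}]' 20
python3 - <<'E'
from h import *
s=bot.observe(); p=viewer.grab_frame('wrist'); save(p,'wrist2'); pickle.dump((p,s),open('w2.pkl','wb'))
print(s['position'],s['tool_rot'],s['force'])
for c,a,uv,bb in blobs(p['pixels'],60): print(c,a,uv.round(1),bb,wplane(p,s,uv,.086).round(4))
E
```

```text
clock: 1.9
position: [0.5597, -0.3069, 0.1298]
tool_rot: [3.141, 0.0, -0.257]
force: [-0.2, 0.6, 0.1]
grip_width: 0.0854
[ 0.55972231 -0.30692397  0.12976547] [ 3.14142098e+00  1.99856839e-04 -2.56658218e-01] [-0.23199367  0.64795765  0.12396251]
red 738 [442.9 165.2] [426 146  35  39] [ 0.5676 -0.409   0.086 ]
red 838 [310.  206.1] [294 193  33  27] [ 0.5618 -0.3031  0.086 ]
green 611 [310.1 252.9] [296 243  30  21] [ 0.5236 -0.2929  0.086 ]
green 464 [310.7 293.9] [297 286  28  17] [ 0.4848 -0.2829  0.086 ]
orange 126 [281.3 200.1] [278 190   7  21] [ 0.5718 -0.2837  0.086 ]
orange 165 [339.3 200.4] [335 190   9  22] [ 0.5606 -0.3253  0.086 ]
orange 141 [282.8 246.2] [279 237   8  20] [ 0.5348 -0.2736  0.086 ]
orange 157 [337.9 246.2] [334 237   9  20] [ 0.5238 -0.3156  0.086 ]
orange 96 [285.3 285.2] [282 278   7  16] [ 0.4987 -0.2645  0.086 ]
orange 100 [336.5 285.3] [333 278   8  16] [ 0.4878 -0.3061  0.086 ]
```

View pics/wrist2.png

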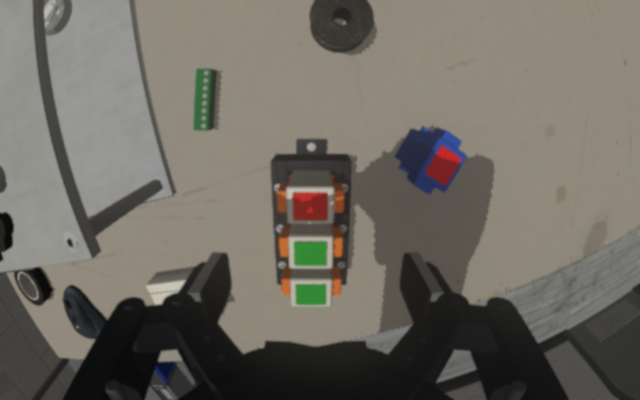

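Red top at (310,206), and the measurement repeats to 0.3 mm. The yaw matches the row. Remaining correction is tx +1, ty -4. I'll descend to TCP z of about 43 mm (base top is at 36), which puts the pads on the catch pads.

```bash
python3 -m creep '[{"rx":0,"ry":0,"rz":0,"tx":1,"ty":-4,"tz":8,"hand":-1},{"rx":0,"ry":0,"rz":0,"tx":1,"ty":-4,"tz":25,"hand":-1},{"rx":0,"ry":0,"rz":0,"tx":1,"ty":-4,"tz":43,"hand":-1},{"rx":0,"ry":0,"rz":0,"tx":1,"ty":-4,"tz":60,"hand":-1},{"rx":0,"ry":0,"rz":0,"tx":1,"ty":-4,"tz":75,"hand":-1},{"rx":0,"ry":0,"rz":0,"tx":1,"ty":-4,"tz":84,"hand":-1},{"rx":0,"ry":0,"rz":0,"tx":1,"ty":-4,"tz":86,"hand":-1},{"rx":0,"ry":0,"rz":0,"tx":1,"ty":-4,"tz":86,"hand":-1}]' 20
python3 - <<'E'
from h import *
s=bot.observe(); p=viewer.grab_frame('wrist'); save(p,'wrist3')
print(s['position'],s['tool_rot'],s['force'])
for c,a,uv,bb in blobs(p['pixels'],60): print(c,a,uv.round(1),bb,wplane(p,s,uv,.086).round(4))
p=viewer.grab_frame('scene'); cv2.imwrite('pics/scene3.png',cv2.resize(p['pixels'][100:300,240:480],None,fx=3,fy=3))
E
```

```text
clock: 2.75
position: [0.5622, -0.3027, 0.0437]
tool_rot: [3.142, -0.0, -0.256]
force: [-0.4, -0.1, -0.1]
grip_width: 0.0853
[ 0.56216955 -0.30273     0.04371107] [ 3.14155498e+00 -1.07424602e-04 -2.55963540e-01] [-0.4224089  -0.12498737 -0.09077529]
red 1307 [507.6 202.5] [485 175  46  55] [ 0.5689 -0.4071  0.086 ]
red 1872 [316.6 266.8] [291 249  52  37] [ 0.5621 -0.303   0.086 ]
green 1127 [316.4 327.4] [295 314  44  27] [ 0.5233 -0.2928  0.086 ]
orange 455 [359.4 250. ] [351 227  16  44] [ 0.5657 -0.3252  0.086 ]
orange 302 [273.4 255.2] [267 242  13  28] [ 0.5735 -0.2843  0.086 ]
orange 338 [354.9 307.7] [349 284  13  42] [ 0.5316 -0.3162  0.086 ]
orange 252 [277.6 313.2] [272 302  12  25] [ 0.5384 -0.2751  0.086 ]
```

View pics/wrist3.png

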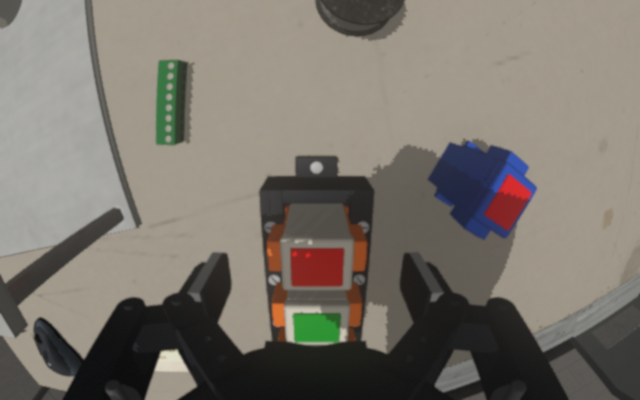

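View pics/scene3.png

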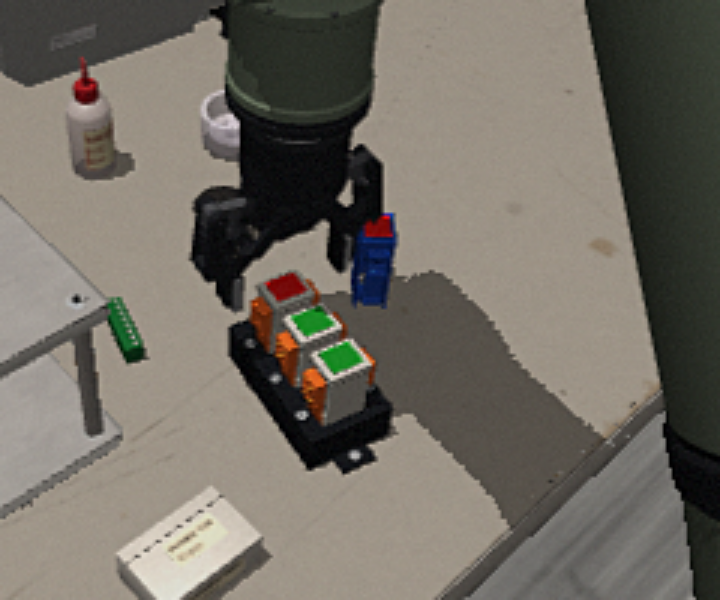

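The fingers straddle the red carrier, with red at (317,267) centred between the pads at (225,270) and (405,270). Closing gently at 20 N.

```bash
python3 -m creep '[{"rx":0,"ry":0,"rz":0,"tx":0,"ty":0,"tz":0,"hand":-0.7},{"rx":0,"ry":0,"rz":0,"tx":0,"ty":0,"tz":0,"hand":-0.45},{"rx":0,"ry":0,"rz":0,"tx":0,"ty":0,"tz":0,"hand":-0.3},{"rx":0,"ry":0,"rz":0,"tx":0,"ty":0,"tz":0,"hand":-0.2},{"rx":0,"ry":0,"rz":0,"tx":0,"ty":0,"tz":0,"hand":-0.1},{"rx":0,"ry":0,"rz":0,"tx":0,"ty":0,"tz":0,"hand":0},{"rx":0,"ry":0,"rz":0,"tx":0,"ty":0,"tz":0,"hand":0.1},{"rx":0,"ry":0,"rz":0,"tx":0,"ty":0,"tz":0,"hand":0.2}]' 20
python3 - <<'E'
from h import *
s=bot.observe(); p=viewer.grab_frame('wrist'); save(p,'wrist4')
print(s['position'],s['tool_rot'],s['force'],s['moment'],s['grip_width'])
E
```

```text
clock: 3.65
position: [0.5621, -0.3029, 0.0437]
tool_rot: [3.141, -0.0, -0.256]
force: [-1.6, -0.0, 1.9]
grip_width: 0.0357
[ 0.56207955 -0.30286241  0.04372081] [ 3.14141800e+00 -1.92928749e-04 -2.56025595e-01] [-1.59201516 -0.04445788  1.86275517] [-0.0769131   0.12813868 -0.04256075] 0.03570317918523948
```

View pics/wrist4.png

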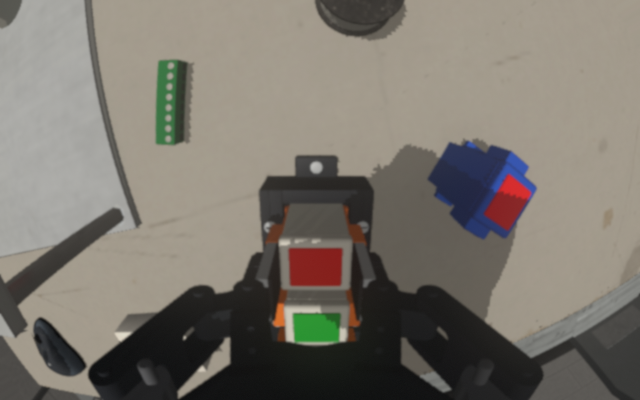

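```bash
python3 -m creep '[{"rx":0,"ry":0,"rz":0,"tx":0,"ty":0,"tz":0,"hand":0.4},{"rx":0,"ry":0,"rz":0,"tx":0,"ty":0,"tz":0,"hand":0.6},{"rx":0,"ry":0,"rz":0,"tx":0,"ty":0,"tz":0,"hand":0.6},{"rx":0,"ry":0,"rz":0,"tx":0,"ty":0,"tz":0,"hand":0.6}]' 20
python3 - <<'E'
from h import *
s=bot.observe(); p=viewer.grab_frame('wrist'); cv2.imwrite('pics/wrist5.png',cv2.resize(p['pixels'][160:360,220:420],None,fx=3,fy=3))
print(s['position'],s['tool_rot'],s['force'],s['moment'],s['grip_width'])
p=viewer.grab_frame('side'); cv2.imwrite('pics/side5.png',cv2.resize(p['pixels'][150:270,240:360],None,fx=5,fy=5))
E
```

```text
clock: 4.1
position: [0.5621, -0.3028, 0.0437]
tool_rot: [3.141, -0.0, -0.256]
force: [-1.1, -2.1, 3.8]
grip_width: 0.0354
[ 0.56211099 -0.30280578  0.04370753] [ 3.14146633e+00 -2.36142687e-04 -2.55958483e-01] [-1.0769655  -2.05900042  3.7643912 ] [-0.30632644  0.24505443  0.03100647] 0.03541435789707286
```

View pics/wrist5.png

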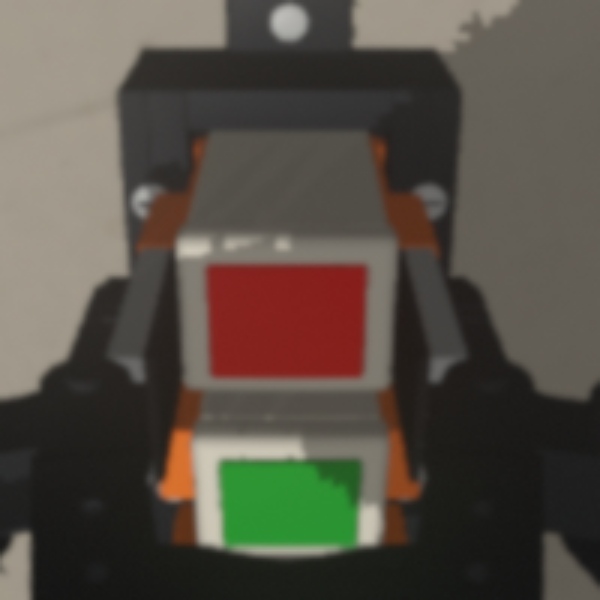

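View pics/side5.png

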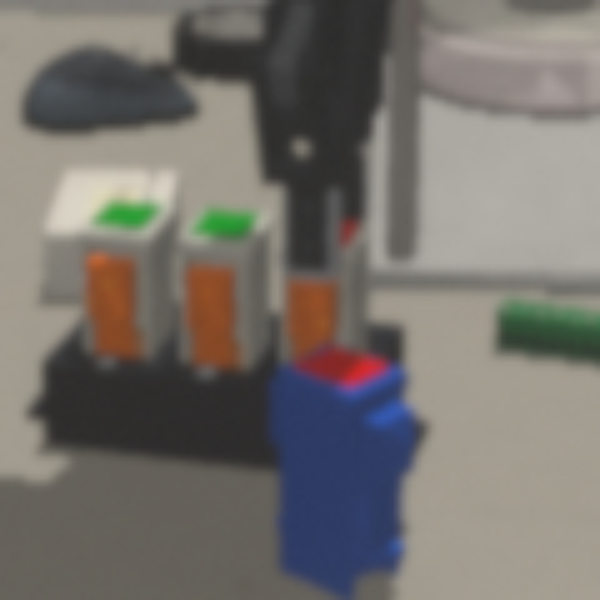

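```bash
python3 - <<'E'
from h import *
p=pickle.load(open('side0.pkl','rb'))
c=np.array([.562,-.303]);x=np.array([.967,-.254]);y=np.array([.254,.967])
def P(a,b,z): return np.r_[c+x*a+y*b,z]
for nm,q in [('pad face bottom',P(0,-.026,.052)),('pad top',P(0,-.026,.076)),('tcp end inner',P(0,-.019,.0437)),('tip outer',P(0,-.03,.0437)),('tip outer +11R',P(.011,-.03,.0437)),('tip outer z56',P(0,-.03,.056)),('tip z66',P(0,-.03,.066)),('green pad top',P(-.04,-.026,.076)),('green pad bot',P(-.04,-.026,.052)),('green z36',P(-.04,-.026,.036)),('win',P(0,0,.086)),('blue',P(0,-.10,.08))]:
    u=proj(p,q)[0]; print(nm,u.round(1),((u-[240,150])*5).round())
E
```

```text
pad face bottom [301.3 217.9] [306. 339.]
pad top [301.3 206.2] [307. 281.]
tcp end inner [302.1 220.4] [311. 352.]
tip outer [300.7 222.7] [304. 363.]
tip outer +11R [306.4 223.3] [332. 366.]
tip outer z56 [300.8 216.8] [304. 334.]
tip z66 [300.8 211.9] [304. 310.]
green pad top [280.9 204.2] [205. 271.]
green pad bot [281.1 215.7] [205. 329.]
green z36 [281.2 223.3] [206. 367.]
win [304.6 196.4] [323. 232.]
blue [290.9 220.1] [255. 351.]
```

```bash
python3 - <<'E'
from h import *
s=bot.observe(); 
p=viewer.grab_frame('side'); q=viewer.grab_frame('scene'); w=viewer.grab_frame('wrist'); pickle.dump((p,q,w,s),open('g5.pkl','wb'))
a=cv2.resize(p['pixels'][180:240,265:325],(400,400),interpolation=cv2.INTER_NEAREST)
b=cv2.resize(q['pixels'][165:235,305:375],(400,400),interpolation=cv2.INTER_NEAREST)
cv2.imwrite('pics/z5.png',np.hstack([a,b]))
# wrist projections
f=200/np.tan(np.radians(w['vertical_fov'])/2); T=np.array(w['tool_from_camera'])
def wp(t):
    c=T[:3,:3].T@(np.array(t)-T[:3,3]); th=np.arctan2(np.hypot(c[0],c[1]),c[2]); d=c[:2]/np.hypot(*c[:2]); return (np.array([w['cx'],w['cy']])+d*f*th)
for z in (0,-.01,-.02,-.03):
    for x in (-.011,.011): print(z,x,[((wp((x,yy,z))-[220,160])*3).round() for yy in (-.019,.019)])
c0=np.array([.562,-.303])
R=Ro.from_euler('xyz',s['tool_rot']).as_matrix()
for a in [(.009,.058),(.009,.052),(.009,.076),(-.009,.076)]:
  print(a,[((wp(R.T@(np.r_[c0+np.array([.967,-.254])*a[0]+np.array([.254,.967])*y,a[1]]-s['position']))-[220,160])*3).round() for y in (-.019,.019)])
E
```

```text
0 -0.011 [array([197., 262.]), array([378., 262.])]
0 0.011 [array([193., 165.]), array([382., 164.])]
-0.01 -0.011 [array([193., 285.]), array([382., 284.])]
-0.01 0.011 [array([188., 183.]), array([387., 183.])]
-0.02 -0.011 [array([188., 309.]), array([387., 309.])]
-0.02 0.011 [array([183., 204.]), array([393., 204.])]
-0.03 -0.011 [array([183., 337.]), array([393., 337.])]
-0.03 0.011 [array([177., 228.]), array([399., 227.])]
(0.009, 0.058) [array([390., 202.]), array([188., 202.])]
(0.009, 0.052) [array([387., 190.]), array([191., 190.])]
(0.009, 0.076) [array([401., 244.]), array([178., 244.])]
(-0.009, 0.076) [array([396., 334.]), array([183., 334.])]
```

View pics/z5.png

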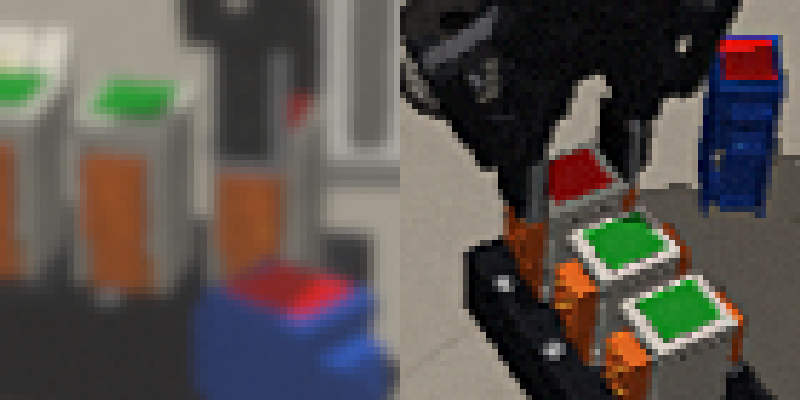

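```bash
python3 - <<'E'
from h import *
p,q,w,s=pickle.load(open('g5.pkl','rb'))
f=200/np.tan(np.radians(w['vertical_fov'])/2); T=np.array(w['tool_from_camera'])
def wp(t):
    c=T[:3,:3].T@(np.array(t)-T[:3,3]); th=np.arctan2(np.hypot(c[0],c[1]),c[2]); d=c[:2]/np.hypot(*c[:2]); return (np.array([w['cx'],w['cy']])+d*f*th)
for z in (0,-.013,-.03,-.045,-.06): print(z,[wp((x,-.0425,z)).round() for x in (-.011,.011)])
a=cv2.resize(cv2.imread('pics/wrist3.png')[180:360,160:340],(400,400),interpolation=2)
b=cv2.resize(w['pixels'][220:310,230:320],(400,400),interpolation=2)
cv2.imwrite('pics/z6.png',np.hstack([a,b]))
E
```

```text
0 [array([249., 247.]), array([246., 215.])]
-0.013 [array([245., 256.]), array([242., 223.])]
-0.03 [array([239., 271.]), array([235., 235.])]
-0.045 [array([233., 286.]), array([228., 248.])]
-0.06 [array([226., 304.]), array([219., 264.])]
```

View pics/z6.png

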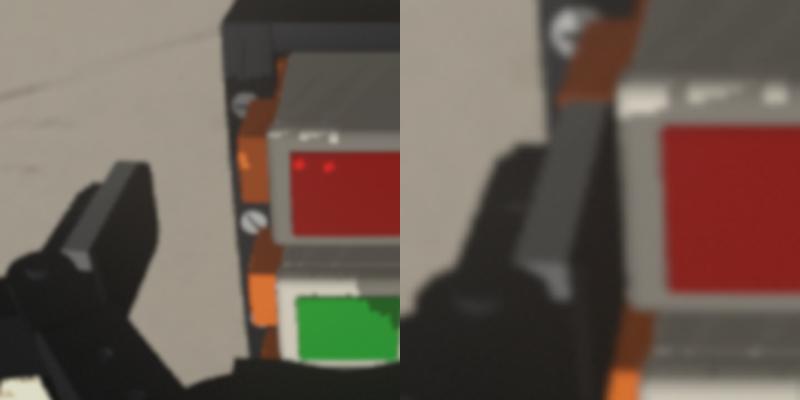

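```bash
python3 - <<'E'
from h import *
p,q,w,s=pickle.load(open('g5.pkl','rb'))
f=200/np.tan(np.radians(w['vertical_fov'])/2); T=np.array(w['tool_from_camera'])
def wp(t):
    c=T[:3,:3].T@(np.array(t)-T[:3,3]); th=np.arctan2(np.hypot(c[0],c[1]),c[2]); d=c[:2]/np.hypot(*c[:2]); return (np.array([w['cx'],w['cy']])+d*f*th)
for z in (-.06,-.073,-.09,-.106,-.12): print('palm edge',z,[wp((x,0,z)).round() for x in (.02,.038,.0425)])
for z in (.086,.1,.117,.135,.15,.17): print('above c: scene',z,proj(q,[.562,-.303,z]).round(1),'side',proj(p,[.562,-.303,z]).round(1), 'side +-38', proj(p,[.562+.037,-.313,z]).round(1),proj(p,[.562-.037,-.293,z]).round(1))
a=cv2.resize(p['pixels'][140:220,260:340],(400,400),interpolation=2)
b=cv2.resize(q['pixels'][120:210,300:390],(400,400),interpolation=2)
cv2.imwrite('pics/z7.png',np.hstack([a,b]))
E
```

```text
palm edge -0.06 [array([316., 247.]), array([316., 206.]), array([316., 195.])]
palm edge -0.073 [array([316., 263.]), array([317., 218.]), array([317., 206.])]
palm edge -0.09 [array([317., 289.]), array([317., 239.]), array([317., 226.])]
palm edge -0.106 [array([317., 320.]), array([317., 267.]), array([317., 251.])]
palm edge -0.12 [array([317., 356.]), array([318., 300.]), array([318., 282.])]
above c: scene 0.086 [[334.4 195.9]] side [[304.6 196.4]] side +-38 [[324.1 198.3]] [[285.5 194.5]]
above c: scene 0.1 [[334.7 191.5]] side [[304.7 189.6]] side +-38 [[324.2 191.5]] [[285.4 187.8]]
above c: scene 0.117 [[335.1 186.2]] side [[304.7 181.3]] side +-38 [[324.4 183.1]] [[285.4 179.5]]
above c: scene 0.135 [[335.4 180.3]] side [[304.8 172.3]] side +-38 [[324.6 174. ]] [[285.3 170.6]]
above c: scene 0.15 [[335.8 175.3]] side [[304.8 164.7]] side +-38 [[324.8 166.4]] [[285.2 163. ]]
above c: scene 0.17 [[336.2 168.3]] side [[304.9 154.4]] side +-38 [[325.1 156. ]] [[285.1 152.8]]
```

View pics/z7.png

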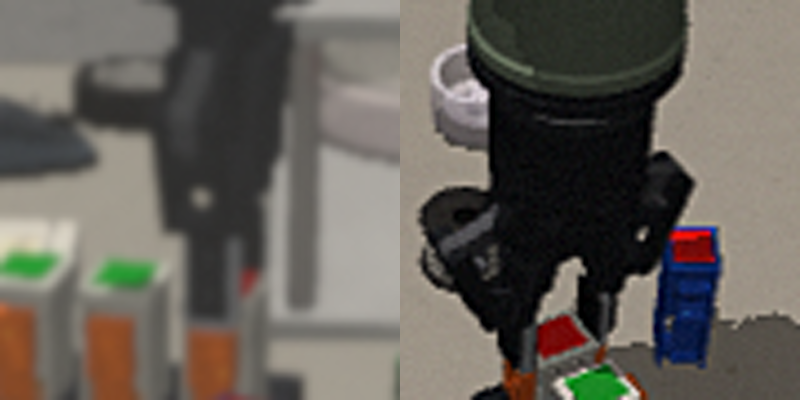

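The pictures contradict the stated tool length. In the side, scene and wrist views the finger tips stand at z of about 0.078, at the top of the orange pads, although the TCP reads 0.044. So the fingers are on the body above the catches, and the catches are still free. The width of 35 mm instead of 38 also fits this. The tips really lie about 35 mm behind the reported TCP, with the palm correspondingly higher. I'll open again, then check and descend.

```bash
python3 -m creep '[{"rx":0,"ry":0,"rz":0,"tx":0,"ty":0,"tz":0,"hand":-0.2},{"rx":0,"ry":0,"rz":0,"tx":0,"ty":0,"tz":0,"hand":-0.5},{"rx":0,"ry":0,"rz":0,"tx":0,"ty":0,"tz":0,"hand":-1},{"rx":0,"ry":0,"rz":0,"tx":0,"ty":0,"tz":0,"hand":-1},{"rx":0,"ry":0,"rz":0,"tx":0,"ty":0,"tz":0,"hand":-1},{"rx":0,"ry":0,"rz":0,"tx":0,"ty":0,"tz":0,"hand":-1}]' 20
python3 - <<'E'
from h import *
s=bot.observe(); p=viewer.grab_frame('side'); w=viewer.grab_frame('wrist');save(w,'wrist8')
print(s['position'],s['force'],s['grip_width'])
for c,a,uv,bb in blobs(w['pixels'],60): print(c,a,uv.round(1),bb,wplane(w,s,uv,.086).round(4))
cv2.imwrite('pics/side8.png',cv2.resize(p['pixels'][140:260,240:360],(600,600),interpolation=2))
E
```

```text
clock: 4.95
position: [0.562, -0.3026, 0.0436]
tool_rot: [-3.142, 0.0, -0.256]
force: [0.3, 0.2, -0.2]
grip_width: 0.0851
[ 0.56202265 -0.30264852  0.04355072] [ 0.33778394  0.20551227 -0.23077511] 0.0850677200182659
red 1307 [508.  202.4] [485 175  46  55] [ 0.5688 -0.4072  0.086 ]
red 1829 [316.4 266.3] [291 249  52  36] [ 0.5623 -0.3029  0.086 ]
green 1131 [316.5 327.4] [295 314  44  28] [ 0.5233 -0.2928  0.086 ]
orange 455 [359.2 249.9] [351 226  16  45] [ 0.5658 -0.325   0.086 ]
orange 310 [273.2 254.8] [267 241  13  29] [ 0.5737 -0.2843  0.086 ]
orange 353 [355.  306.6] [349 284  13  42] [ 0.5323 -0.3163  0.086 ]
orange 252 [277.6 313.2] [272 302  12  25] [ 0.5384 -0.275   0.086 ]
```

View pics/side8.png

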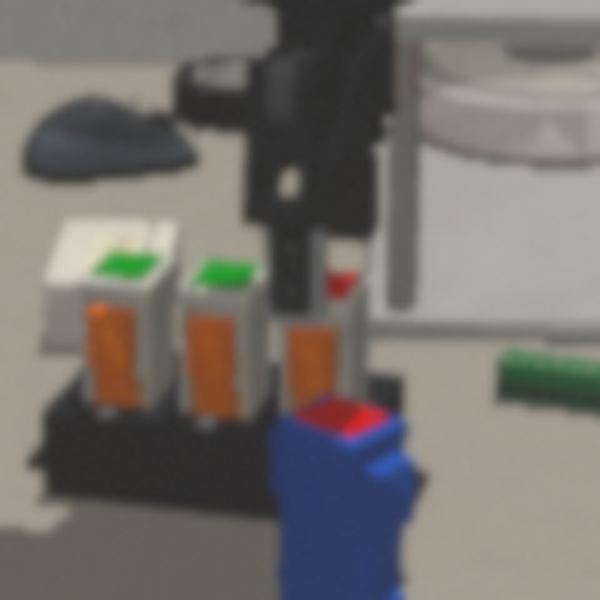

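The carrier is unmoved and the near fingertip ends at (295,315), well above the base. I'll descend in two stages and check each.

```bash
python3 -m creep '[{"rx":0,"ry":0,"rz":0,"tx":0,"ty":0,"tz":5,"hand":-1},{"rx":0,"ry":0,"rz":0,"tx":0,"ty":0,"tz":12,"hand":-1},{"rx":0,"ry":0,"rz":0,"tx":0,"ty":0,"tz":18,"hand":-1},{"rx":0,"ry":0,"rz":0,"tx":0,"ty":0,"tz":20,"hand":-1},{"rx":0,"ry":0,"rz":0,"tx":0,"ty":0,"tz":20,"hand":-1}]' 20
python3 - <<'E'
from h import *
s=bot.observe(); p=viewer.grab_frame('side'); q=viewer.grab_frame('scene')
print(s['position'],s['force'],s['grip_width'])
cv2.imwrite('pics/side9.png',np.hstack([cv2.resize(p['pixels'][160:240,260:340],(400,400),interpolation=2),cv2.resize(q['pixels'][140:230,300:390],(400,400),interpolation=2)]))
for z in (.04,.05,.06,.07,.08): print(z,((proj(p,[.562-.254*.045,-.303-.967*.045,z])[0]-[260,160])*5).round())
E
```

```text
clock: 5.55
position: [0.5617, -0.3025, 0.023]
tool_rot: [-3.141, 0.001, -0.256]
force: [-0.2, 0.4, -0.8]
grip_width: 0.0854
[ 0.5617365  -0.30253744  0.02300169] [-0.22748065  0.37383869 -0.76131236] 0.08536135459995527
0.04 [194. 339.]
0.05 [194. 314.]
0.06 [194. 290.]
0.07 [194. 265.]
0.08 [194. 241.]
```

View pics/side9.png

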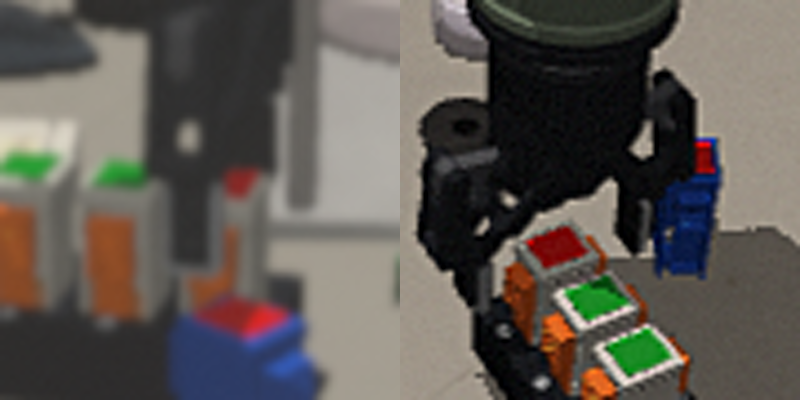

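Open tip at (195,270), which is z of about 0.067. Another 13 mm brings the closed tips to about 0.046. The palm stays over 15 mm above the carrier tops.

```bash
python3 -m creep '[{"rx":0,"ry":0,"rz":0,"tx":0,"ty":0,"tz":5,"hand":-1},{"rx":0,"ry":0,"rz":0,"tx":0,"ty":0,"tz":10,"hand":-1},{"rx":0,"ry":0,"rz":0,"tx":0,"ty":0,"tz":13,"hand":-1},{"rx":0,"ry":0,"rz":0,"tx":0,"ty":0,"tz":13,"hand":-1}]' 20
python3 -m creep '[{"rx":0,"ry":0,"rz":0,"tx":0,"ty":0,"tz":0,"hand":-0.7},{"rx":0,"ry":0,"rz":0,"tx":0,"ty":0,"tz":0,"hand":-0.45},{"rx":0,"ry":0,"rz":0,"tx":0,"ty":0,"tz":0,"hand":-0.3},{"rx":0,"ry":0,"rz":0,"tx":0,"ty":0,"tz":0,"hand":-0.2},{"rx":0,"ry":0,"rz":0,"tx":0,"ty":0,"tz":0,"hand":-0.1},{"rx":0,"ry":0,"rz":0,"tx":0,"ty":0,"tz":0,"hand":0},{"rx":0,"ry":0,"rz":0,"tx":0,"ty":0,"tz":0,"hand":0.2},{"rx":0,"ry":0,"rz":0,"tx":0,"ty":0,"tz":0,"hand":0.4}]' 20
python3 - <<'E'
from h import *
s=bot.observe(); p=viewer.grab_frame('side'); q=viewer.grab_frame('scene'); w=viewer.grab_frame('wrist')
print(s['position'],s['tool_rot'],s['force'],s['moment'],s['grip_width'])
cv2.imwrite('pics/g10.png',np.hstack([cv2.resize(p['pixels'][160:240,260:340],(390,390),interpolation=2),cv2.resize(q['pixels'][140:230,300:390],(390,390),interpolation=2)]))
cv2.imwrite('pics/w10.png',cv2.resize(w['pixels'][220:380,220:420],None,fx=4,fy=3.7))
E
```

```text
clock: 6.05
position: [0.5617, -0.3025, 0.0099]
tool_rot: [-3.141, 0.001, -0.256]
force: [-0.1, -0.6, -0.3]
grip_width: 0.0854
clock: 6.85
position: [0.5623, -0.3032, 0.0112]
tool_rot: [3.141, -0.001, -0.256]
force: [-1.4, -1.0, 9.7]
grip_width: 0.0355
[ 0.56229061 -0.30318843  0.01120935] [ 3.14112915e+00 -8.86782947e-04 -2.56222425e-01] [-1.39451161 -0.97322226  9.74115801] [-0.21962715  0.39317987  0.00648439] 0.03552454867377756
```

View pics/g10.png

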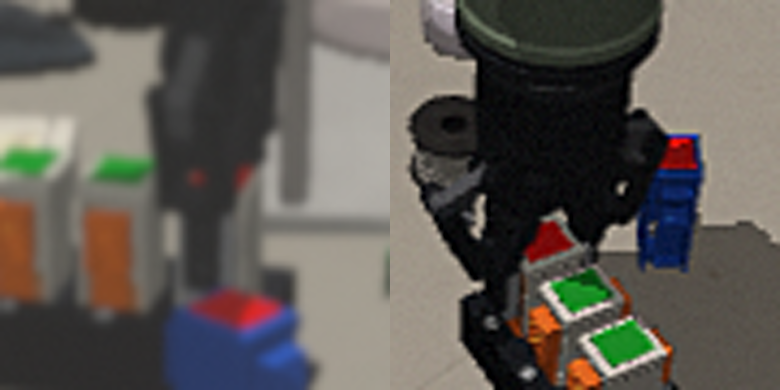

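View pics/w10.png

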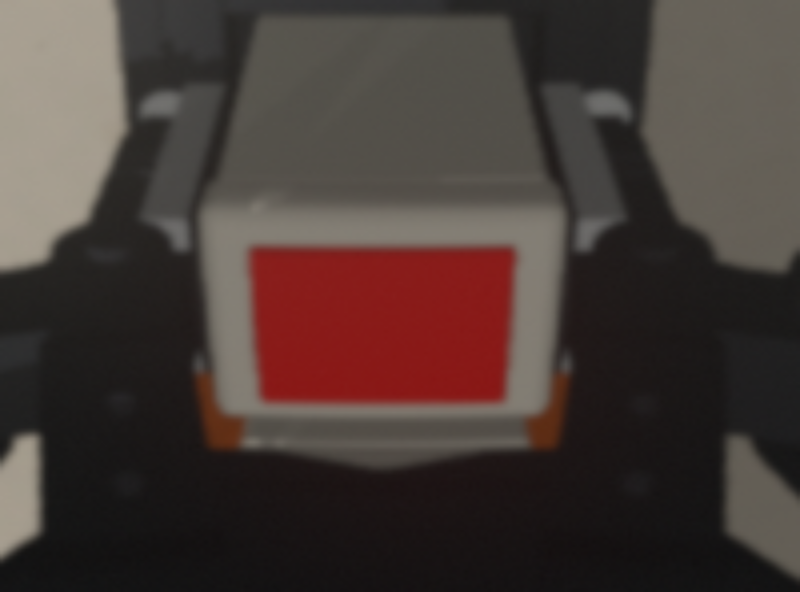

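The orange is now hidden behind the pads on both sides: in the crop, the pads lie flush with the body at (200,150) and (570,150). The near fingertip is at z of about 0.05, clear of the base. The 10 N upward reaction fits the pads dragging the carrier down as they swing. I'll start the draw slowly and watch the force.

```bash
python3 -m creep '[{"rx":0,"ry":0,"rz":0,"tx":0,"ty":0,"tz":0,"hand":0.6},{"rx":0,"ry":0,"rz":0,"tx":0,"ty":0,"tz":-1,"hand":0.6},{"rx":0,"ry":0,"rz":0,"tx":0,"ty":0,"tz":-2,"hand":0.6},{"rx":0,"ry":0,"rz":0,"tx":0,"ty":0,"tz":-3,"hand":0.6},{"rx":0,"ry":0,"rz":0,"tx":0,"ty":0,"tz":-4,"hand":0.6},{"rx":0,"ry":0,"rz":0,"tx":0,"ty":0,"tz":-4,"hand":0.6}]' 20
python3 - <<'E'
from h import *
s=bot.observe(); w=viewer.grab_frame('wrist')
print(s['position'],s['tool_rot'],s['force'],s['moment'],s['grip_width'])
cv2.imwrite('pics/w11.png',cv2.resize(w['pixels'][220:380,220:420],None,fx=4,fy=3.7))
E
```

```text
clock: 7.6
position: [0.562, -0.3026, 0.0146]
tool_rot: [-3.142, 0.0, -0.256]
force: [0.1, -1.3, -1.9]
grip_width: 0.0359
[ 0.5620344  -0.30259157  0.01460325] [-3.14151637e+00  1.03971185e-04 -2.55874223e-01] [ 0.13776729 -1.31879739 -1.87810567] [ 0.02950635  0.01834541 -0.0302626 ] 0.03587175944500862
```

View pics/w11.png

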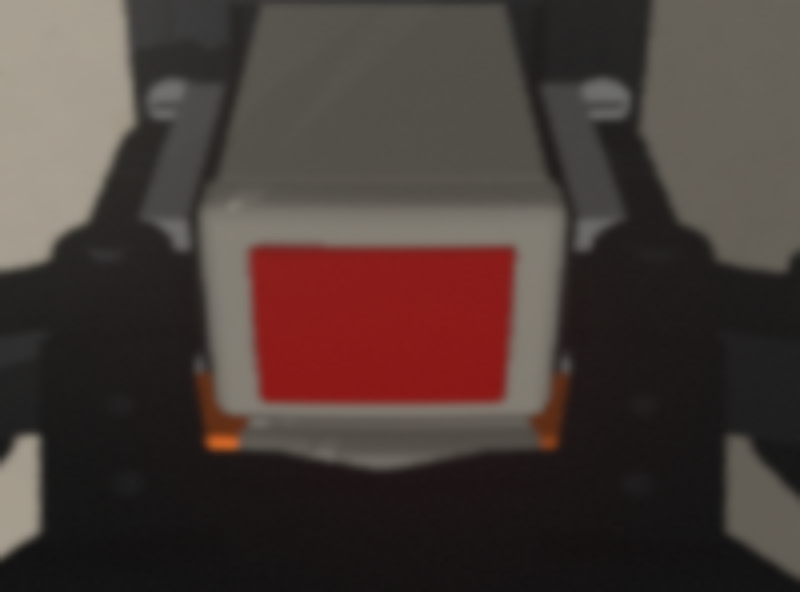

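The carrier is rising with the gripper. It sits unchanged in the wrist view, and the load is -1.9 N, close to its own weight. Drawing it straight up.

```bash
python3 -m creep '[{"rx":0,"ry":0,"rz":0,"tx":0,"ty":0,"tz":-2,"hand":0.6},{"rx":0,"ry":0,"rz":0,"tx":0,"ty":0,"tz":-5,"hand":0.6},{"rx":0,"ry":0,"rz":0,"tx":0,"ty":0,"tz":-8,"hand":0.6},{"rx":0,"ry":0,"rz":0,"tx":0,"ty":0,"tz":-12,"hand":0.6},{"rx":0,"ry":0,"rz":0,"tx":0,"ty":0,"tz":-16,"hand":0.6},{"rx":0,"ry":0,"rz":0,"tx":0,"ty":0,"tz":-20,"hand":0.6},{"rx":0,"ry":0,"rz":0,"tx":0,"ty":0,"tz":-24,"hand":0.6},{"rx":0,"ry":0,"rz":0,"tx":0,"ty":0,"tz":-28,"hand":0.6}]' 20
python3 -m creep '[{"rx":0,"ry":0,"rz":0,"tx":0,"ty":0,"tz":-6,"hand":0.6},{"rx":0,"ry":0,"rz":0,"tx":0,"ty":0,"tz":-14,"hand":0.6},{"rx":0,"ry":0,"rz":0,"tx":0,"ty":0,"tz":-24,"hand":0.6},{"rx":0,"ry":0,"rz":0,"tx":0,"ty":0,"tz":-36,"hand":0.6},{"rx":0,"ry":0,"rz":0,"tx":0,"ty":0,"tz":-48,"hand":0.6},{"rx":0,"ry":0,"rz":0,"tx":0,"ty":0,"tz":-60,"hand":0.6},{"rx":0,"ry":0,"rz":0,"tx":0,"ty":0,"tz":-70,"hand":0.6},{"rx":0,"ry":0,"rz":0,"tx":0,"ty":0,"tz":-76,"hand":0.6}]' 20
python3 -m creep '[{"rx":0,"ry":0,"rz":0,"tx":0,"ty":0,"tz":-2,"hand":0.6},{"rx":0,"ry":0,"rz":0,"tx":0,"ty":0,"tz":-2,"hand":0.6},{"rx":0,"ry":0,"rz":0,"tx":0,"ty":0,"tz":-2,"hand":0.6},{"rx":0,"ry":0,"rz":0,"tx":0,"ty":0,"tz":-2,"hand":0.6},{"rx":0,"ry":0,"rz":0,"tx":0,"ty":0,"tz":-2,"hand":0.6}]' 20
python3 - <<'E'
from h import *
s=bot.observe(); w=viewer.grab_frame('wrist'); p=viewer.grab_frame('side'); q=viewer.grab_frame('scene')
print(s['position'],s['tool_rot'],s['force'],s['moment'],s['grip_width'],abs(s['qd']).max())
save(w,'w12')
for c,a,uv,bb in blobs(w['pixels'],60): print(c,a,uv.round(1))
cv2.imwrite('pics/g12.png',np.hstack([cv2.resize(p['pixels'][120:270,235:355],(400,500),interpolation=2),cv2.resize(q['pixels'][120:270,270:390],(400,500),interpolation=2)]))
E
```

```text
clock: 8.45
position: [0.5621, -0.3026, 0.043]
tool_rot: [-3.142, -0.0, -0.256]
force: [-0.5, 0.4, -2.2]
grip_width: 0.0358
clock: 9.25
position: [0.5623, -0.3028, 0.1199]
tool_rot: [3.141, -0.001, -0.256]
force: [-0.2, -0.6, -1.8]
grip_width: 0.0356
clock: 9.75
position: [0.5619, -0.3026, 0.1202]
tool_rot: [-3.142, 0.001, -0.256]
force: [0.1, -0.1, -1.6]
grip_width: 0.0354
[ 0.56188367 -0.30262303  0.12023484] [-3.14151786e+00  5.37951575e-04 -2.55919119e-01] [ 0.05352916 -0.10533034 -1.58620846] [-0.057851   -0.04448733 -0.00182822] 0.035357363387889196 0.002581215267677178
red 769 [453.1 169.6]
red 2604 [315.1 306.9]
```

View pics/g12.png

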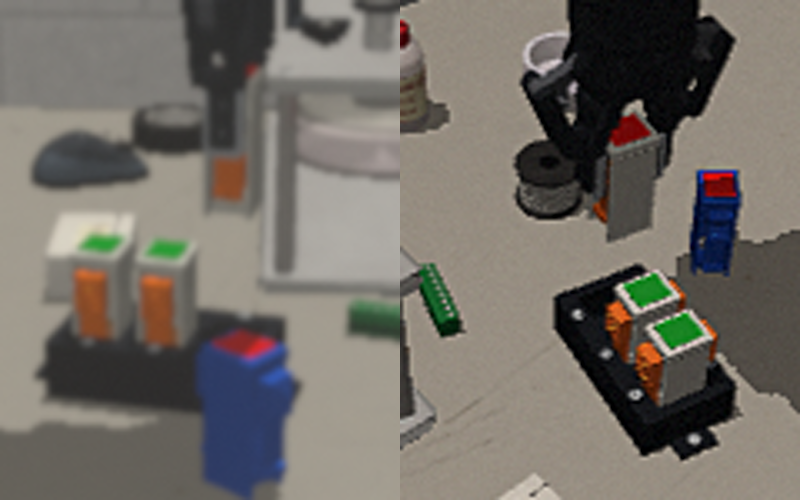

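View pics/w12.png

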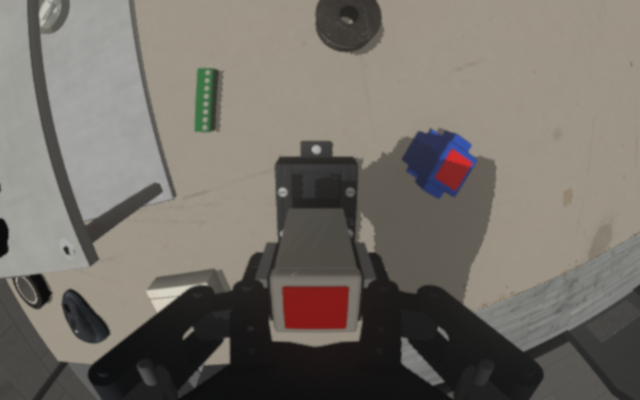

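The carrier is out and upright. The foot is at side pixel (301,184), z of about 0.115, which is 79 mm above the base top. The bay is empty, both greens are seated, and the bystanders and blue look-alike are untouched. Handing in.

```bash
python3 -c "
from h import *
print(bot.job_done()); s=bot.observe(); print(s['clock'],s['position'],s['force'],s['grip_width'])"
```

```text
the job is handed in; nothing more can be done
None
the job is handed in; nothing more can be done
```

The red-window carrier is out of the base and was handed in while still held, upright and still, about 10 s into the 32 s allowed. I gripped it at the 20 N setting with both catches pinched in and drew it straight up.

**Last checks:**
- **Height:** the foot is at z of about 115 mm, roughly 79 mm above the base top, by both the arm's travel and the side picture.
- **Load:** the wrist reads about -1.6 N, which is roughly the carrier's weight. During the lift it stayed near 2 N, so nothing was wrenched.
- **Rest of the scene:** the pictures show both green carriers seated. The fuse box, spool, terminal block and blue look-alike are in place.

**What disagreed:**
- **Finger length:** the pictures put the fingertips about 35 mm behind the reported TCP. My first closing, also at 20 N, therefore landed on the carrier body above the catches. I opened again with nothing displaced, went about 33 mm lower and gripped the catches.
- **Finger opening:** it read about 35.5 mm in both grips, where 38 mm was expected for full pinch. I judged the pinch by the pictures and by the carrier coming out freely. I could not read the catch joints directly.
- **Push on the carrier:** the second closing briefly pushed down with about 10 N until I began the lift.

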